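# Tip a portion of two falafel into the takeaway box

## Task

One portion is two falafel. Take the narrow flat-sided metal cup that holds three falafel, tip it gradually over the open, empty cardboard box until two have rolled in, judging by the loss of weight, then stop and bring it upright with the third still inside. Set the cup down upright on the counter, clear of the box, and let go.

Things in the scene. Friction and masses are not known exactly. Their poses are not given: they have to be found in the camera images.
- cup_mid (a point): centre (half-way up) of a loose bare-metal pouring cup, open on top: 111 mm long (x), 54 wide (y), flat upright sides 70 high, 3 mm walls, about 220 g. z is up; it pours towards its own -x; closed back wall at +x. Grip it across the flat sides at mid-length, fingers outside; the middle falafel tops out 7 mm, the front one 21 mm above the rim.
- cup_lip (a point): middle of the cup's pouring lip, 55 mm towards the cup's -x and 14 mm above its centre; same axes. The cup's floor climbs to it in three slopes, ever flatter towards the lip, so falafel roll out one by one as the lip is lowered: the first at about 10 to 18 degrees of tilt, the second at about 27 to 35, the last only beyond 62.
- kraft_box: open, empty takeaway box of brown cardboard, fixed to the counter: 150 mm (x) by 180 mm (y), 45 mm high, 3 mm walls and floor; origin at the centre of its underside, z up. The other box, of wood and full of bamboo picks, is not used.
- falafel_a: one of three identical brown falafel balls, 44 mm across, 50 g, rigid, rolls freely; origin at its centre. At the start all three lie in the cup in one row: this one in the pocket at the back.
- falafel_b: one of three identical brown falafel balls, 44 mm across, 50 g, rigid, rolls freely; origin at its centre. At the start all three lie in the cup in one row: this one in the middle.
- falafel_c: one of three identical brown falafel balls, 44 mm across, 50 g, rigid, rolls freely; origin at its centre. At the start all three lie in the cup in one row: this one foremost, nearest the pouring lip.
Not all that is in view belongs to the job. Of the things shaped like the part that bears cup_mid, the aluminium one is meant.

How it is judged:
By the outcome, as a careful person would: the job done as asked, in the order asked, and still so for the second after the job is handed in, with the robot touching nothing.
It also fails if it takes over 58 s, if anything falls off the work surface, if the arm or the gripper's body presses on something with over 40 N, if the wrist force passes 120 N, or if a joint passes its speed limit or range.

## Robot

A 7-joint arm with a two-finger parallel gripper is mounted at the origin on the work surface. World frame = base frame: x ahead of the robot, y to its left, z up, the work surface at z = 0. Lengths are in m, angles in degrees, forces in N, time in s.
With the tool pointing down it reaches from about 0.425 to 0.875 m from the base axis. Payload 9.9 kg.
Tool frame: the origin (TCP) lies midway between the tips of the shut fingers; the grasp point (between the pads) lies 19 mm behind it; x points along the fingers, z is the direction in which the jaws open and shut, and the axes are right-handed (so a half turn about x gives the same grasp; the last joint's range is limited). The gripper opens to 85 mm and grips with 20 to 120 N. Pads are 22 mm wide; open, the fingers measure 114 mm over their backs; the gripper's body (76 mm by 85 mm) begins 54 mm behind the grasp point. The pads swing forward as they close: fully open they stand 13 mm farther back than shut.
Start: joints at [-4.801, 32.985, 1.427, 82.34, -0.859, 64.687, -3.237], TCP at [0.675, 0, 0.208] pointing down, gripper open.
Joint ranges: [-157.87, 157.87], [-19.46, 123.44], [-87.15, 90], [11.01, 140.99], [-62.26, 242.26], [9.8, 113.94], [-161.44, 161.44]. Speed limits (degrees/s): [127.2, 127.2, 172.46, 172.46, 180, 180, 180].

## Interface

Orientations are given as a 3x3 rotation matrix whose columns are the frame's x, y, z axes.
In Python, from station import ctrl gives the robot as it stands.
- The arm moves only by the tool apply_moves, never from a script. Its argument "steps" is a list that holds one entry, the list of rows, each a list of 7 numbers: the shift along the tool's x, y, z each as a share of 100 mm, from -1 to 1, then the turn, a rotation vector about the tool's x, y, z each as a share of 45 degrees, from -1 to 1, then the closure, from -1 (fully open) to 1 (shut). In form: [[[tx, ty, tz, rx, ry, rz, grip], ...]]. A call has 1 to 12 rows; each row shifts and turns the commanded pose from where the row before left it, along the tool's axes as they then stand; what a row does not reach is not made up. A row lasts 1/10 s, in which the tool goes at most 50 mm and 8.59 degrees, less where a joint would pass 70% of its speed; a pose out of reach is approached as far as the arm can. A call with a number of a shift or a turn outside -1 to 1 is refused whole. A call with a gripper value outside its range is refused whole. The fingers move at their own pace and stop on an object; the grip force is fixed at half the most. Time passes only in rows, so rows that do not move let the fingers close. It gives the time, the measured TCP pose, the force and the opening at its end, in the units of the state.
- ctrl.state(): the state, without advancing time (a new reading comes with each control period).
- ctrl.read_camera(name): name is "scene" or "side" or "wrist"; returns a dict with "pixels" (480x640x3 uint8, red, green, blue), "depth" (480x640 float32, m along the optical axis (not along the pixel's ray), 0 where there is no reading), "intrinsics" (3x3 intrinsics, pixels), "D" ([k1, k2, p1, p2, k3] as OpenCV has them; the pictures are not rectified), "view" (4x4, takes a point from world to camera coordinates); the wrist camera has in their place "T_tool_cam" (4x4, takes a point from camera to tool coordinates, whose origin is the TCP and whose axes are the tool frame's). Camera axes: x right, y down, z forward; pixel columns grow to the right and rows downward; lengths in m; the calibration is good to about 2 mm. A picture is of the moment at which its call begins: read the wrist's pose just before it.
- ctrl.sign_off(): hands the job in, once; it reports no verdict.
The state is a dict: "time": time; "qpos": joint angles; "joint_vel": joint speeds; "effort": joint torques, N m; "position": TCP position; "tcp_rot": TCP orientation; "force": force on the tool from outside, world axes, zero at the start; "wrist_torque": the same for the moment, N m; "gripper_width": finger opening in m.
Only numpy, scipy, OpenCV 4.12 (cv2) and the standard library are available. Lean on these libraries where they do the work, as an engineer would, in place of code of your own. Each camera call takes 0.05 s, during which the arm holds its last target. There are 200 camera calls.

## Working session

There is one attempt and no reset: what is moved stays moved. The work goes in short steps, Python scripts to look and compute and a tool call to move; the robot and the scene stay as the last step left them, time stands still between calls to the robot, and variables do not carry over. Pictures are saved under pics/ and viewed, about 8 in all and at most 12, crops included, and the job is handed in when it is done.

Besides the shell and the picture viewer there is one more tool, called in YAML: its name, and indented under it one key for each argument. apply_moves: Moves the arm, as the interface text tells. Its arguments: {"type":"object","properties":{"steps":{"type":"array","items":{"type":"array","items":{"type":"array","items":{"type":"number","minimum":-1,"maximum":1}}}}},"required":["steps"]}

```bash
mkdir -p pics; ls
cat > h.py <<'E'
import numpy as np, cv2
from station import ctrl
def shot(n,save):
    s=ctrl.state(); c=ctrl.read_camera(n); cv2.imwrite(f'pics/{save}.png',c['pixels'][...,::-1]); np.savez(f'pics/{save}.npz',pos=s['position'],rot=s['tcp_rot'],**{k:np.array(v) for k,v in c.items()}); return c
def world(save,uv,depth=None):
    c=np.load(f'pics/{save}.npz'); out=[]
    for u,v in uv:
        d=c['depth'][int(v)-1:int(v)+2,int(u)-1:int(u)+2]; d=np.median(d[d>0]) if (d>0).any() else 0
        p=cv2.undistortPoints(np.array([[[u,v]]],float),c['intrinsics'],c['D'])[0,0]
        P=np.array([p[0]*d,p[1]*d,d,1])
        if 'view' in c: W=(np.linalg.inv(c['view'])@P)[:3]
        else: W=c['rot']@(c['T_tool_cam']@P)[:3]+c['pos']
        out.append(W)
    return np.array(out)
E
python3 - <<'E'
from h import *
shot('scene','s1');shot('side','d1')
s=ctrl.state();print(s)
E
```

```text
pics
{'time': 0.1, 'qpos': array([-4.80102613, 33.02867414,  1.42444386, 82.37861619, -0.86054563,
       64.68618641, -3.23781921]), 'joint_vel': array([-0.04391778, -0.34140424, -0.05050485, -0.15693177, -0.00508998,
       -0.0234105 , -0.04093083]), 'effort': array([ 7.07550455e-03, -7.67310762e+01,  2.25892425e+00, -2.86606407e+01,
        1.61178235e-02,  8.62831454e-03, -6.06417325e-05]), 'position': array([6.74588411e-01, 1.62016555e-06, 2.07237971e-01]), 'tcp_rot': array([[-1.44536400e-03,  3.65794746e-06,  9.99998955e-01],
       [-6.37919090e-05,  9.99999998e-01, -3.75015390e-06],
       [-9.99998953e-01, -6.37972627e-05, -1.44536376e-03]]), 'force': array([0.02752182, 0.21436432, 0.27667421]), 'wrist_torque': array([-0.03991424,  0.01250192,  0.02634467]), 'gripper_width': 0.08534888463764573}
```

View pics/s1.png

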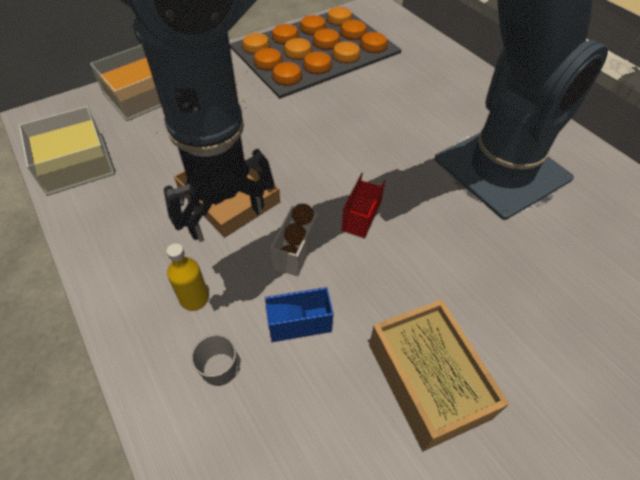

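View pics/d1.png

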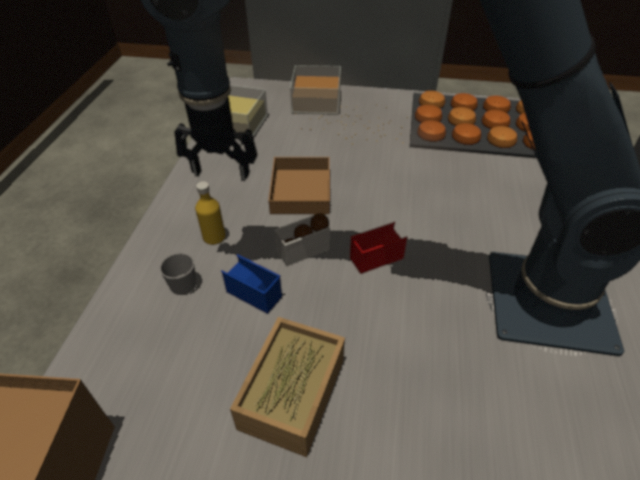

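The scene view shows a bare-metal cup with balls at (293,240), a blue cup at (300,315) and a red cup at (362,207). There is also a round grey pot at (215,360). The bare-metal, flat-sided cup with balls fits the description. The kraft box is at (228,200) in scene and (300,185) in side; the wooden box with picks is not used. I'll confirm with an enlarged crop.

Run:
```python
import cv2,numpy as np
a=cv2.imread('pics/s1.png')[160:290,160:330]; b=cv2.imread('pics/d1.png')[140:280,250:420]
cv2.imwrite('pics/c1.png',np.vstack([cv2.resize(a,(510,390)[:2] if 0 else (389,297),interpolation=3),cv2.resize(b,(389,300),interpolation=3)]) if 0 else np.hstack([cv2.resize(a,(400,306),interpolation=2),cv2.resize(b,(400,306),interpolation=2)]))
```

```text
(no output)
```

View pics/c1.png

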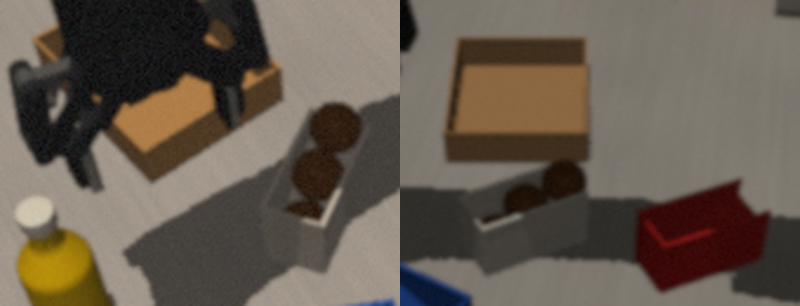

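Run:
```python
from h import *
np.set_printoptions(precision=4,suppress=True)
def cloud(save):
    c=np.load(f'pics/{save}.npz'); d=c['depth'];v,u=np.nonzero(d>0);z=d[v,u]
    p=cv2.undistortPoints(np.stack([u,v],1)[:,None].astype(float),c['intrinsics'],c['D'])[:,0]
    P=np.c_[p*z[:,None],z,np.ones(len(z))]
    return (P@np.linalg.inv(c['view']).T)[:,:3],c['pixels'][v,u],np.c_[u,v]
print('cams',[np.linalg.inv(np.load(f'pics/{s}.npz')['view'])[:3,3] for s in('s1','d1')])
print('side box corners',world('d1',[(275,158),(329,158),(329,207),(271,207),(300,190),(303,230),(319,221),(292,258),(375,250),(252,285),(210,220)]))
for s,(u0,u1,v0,v1) in (('s1',(268,318,200,276)),('d1',(276,332,212,264))):
    W,C,U=cloud(s); m=(U[:,0]>=u0)&(U[:,0]<u1)&(U[:,1]>=v0)&(U[:,1]<v1)&(W[:,2]>0.012)&(W[:,2]<.12)
    w=W[m];col=C[m].astype(int)
    br=(col[:,0]-col[:,2]>15); 
    g=w[~br]; print(s,len(g),br.sum(),'z range',np.percentile(w[:,2],[1,50,99]))
    print(' grey minrect',cv2.minAreaRect(g[:,:2].astype(np.float32)),'rim z',np.percentile(g[:,2],[90,97,99]))
    r=g[g[:,2]>.06]; print(' rim rect',cv2.minAreaRect(r[:,:2].astype(np.float32)),len(r))
    b=w[br]; 
    for lo in (.06,.075,.085): print(' brown z>',lo,b[b[:,2]>lo].mean(0),b[:,2].max())
W,C,U=cloud('d1')
m=(U[:,0]>=262)&(U[:,0]<336)&(U[:,1]>=150)&(U[:,1]<214)&(W[:,2]>0.015)&(W[:,2]<.06);w=W[m];print('box',cv2.minAreaRect(w[:,:2].astype(np.float32)),np.percentile(w[:,2],98))
```

```text
cams [array([0.7986, 0.4208, 0.767 ]), array([0.3611, 0.6909, 0.8182])]
side box corners [[ 0.6642 -0.3401  0.0433]
 [ 0.5215 -0.3679  0.0395]
 [ 0.4938 -0.1921  0.0216]
 [ 0.6344 -0.1667  0.0239]
 [ 0.5818 -0.2647  0.0045]
 [ 0.5295 -0.0493  0.0748]
 [ 0.4975 -0.071   0.0865]
 [ 0.5486 -0.0115  0.0212]
 [ 0.3688 -0.0245  0.0647]
 [ 0.6001  0.1163  0.0714]
 [ 0.739  -0.0409  0.0809]]
s1 1185 1020 z range [0.0134 0.0608 0.09  ]
 grey minrect ((0.5348942279815674, -0.057394735515117645), (0.11271271109580994, 0.05589265748858452), 37.29599380493164) rim z [0.0706 0.0724 0.0745]
 rim rect ((0.5346769094467163, -0.05756025016307831), (0.1121663972735405, 0.05589265748858452), 37.29599380493164) 344
 brown z> 0.06 [ 0.5223 -0.0612  0.075 ] 0.09226793620549112
 brown z> 0.075 [ 0.5068 -0.0761  0.0831] 0.09226793620549112
 brown z> 0.085 [ 0.5006 -0.0827  0.0881] 0.09226793620549112
d1 1499 397 z range [0.0133 0.059  0.0907]
 grey minrect ((0.5294190049171448, -0.05935245007276535), (0.12065567076206207, 0.05940602719783783), 37.2851448059082) rim z [0.0715 0.0742 0.0801]
 rim rect ((0.5291649103164673, -0.0594453401863575), (0.12013877928256989, 0.05924589931964874), 37.2851448059082) 534
 brown z> 0.06 [ 0.5113 -0.0651  0.0779] 0.09346551733381103
 brown z> 0.075 [ 0.5031 -0.0725  0.0835] 0.09346551733381103
 brown z> 0.085 [ 0.4979 -0.0804  0.0886] 0.09346551733381103
box ((0.5808475017547607, -0.26604732871055603), (0.1489778459072113, 0.18966509401798248), 8.974681854248047) 0.04791469049663857
```

The crop confirms it. The aluminium cup is open with three balls in a row, and the highest (foremost) ball is at the robot-side end, so it pours towards (-0.80,-0.61). Its centre is about (0.534,-0.058) and its yaw about 37.3°. The kraft box is empty, centred at (0.581,-0.266), yaw about 9°. I'm moving above the cup.

apply_moves:
  steps:
    - [[0,-0.116,-0.282,0,0,0,-1],[0,-0.116,-0.282,0,0,0,-1],[0,-0.116,-0.282,0,0,0,-1],[0,-0.116,-0.282,0,0,0,-1],[0,-0.116,-0.282,0,0,0,-1],[0,0,0,0.167,0,0,-1],[0,0,0,0.167,0,0,-1],[0,0,0,0.167,0,0,-1],[0,0,0,0.167,0,0,-1],[0,0,0,0.167,0,0,-1],[0,0,0,0.167,0,0,-1],[0,0,0,0.167,0,0,-1]]

```text
time: 1.3
position: [0.5338, -0.0579, 0.2078]
tcp_rot: [[-0.001, 0.798, 0.603], [0.0, 0.603, -0.798], [-1.0, -0.0, -0.0]]
force: [-0.1, -0.2, 0.0]
gripper_width: 0.0852
```

Run:
```python
from h import *
np.set_printoptions(precision=4,suppress=True)
s=ctrl.state();print(s['position'],s['tcp_rot'],s['qpos'],s['force'])
c=shot('wrist','w1')
C=np.load('pics/w1.npz');s1=C
d=C['depth'];v,u=np.nonzero(d>0);z=d[v,u]
p=cv2.undistortPoints(np.stack([u,v],1)[:,None].astype(float),C['intrinsics'],C['D'])[:,0]
P=np.c_[p*z[:,None],z,np.ones(len(z))]
T=(P@C['T_tool_cam'].T)[:,:3];W=T@C['rot'].T+C['pos']
m=(W[:,2]>.058)&(W[:,2]<.076)&(np.hypot(W[:,0]-.534,W[:,1]+.058)<.08)
print(m.sum(),'rim tool',cv2.minAreaRect(T[m][:,1:].astype(np.float32)),'world',cv2.minAreaRect(W[m][:,:2].astype(np.float32)))
```

```text
[ 0.5338 -0.0579  0.2078] [[-0.0006  0.7977  0.603 ]
 [ 0.0001  0.603  -0.7977]
 [-1.     -0.0004 -0.0004]] [ -9.1324  21.8367  14.6526 103.6619  -6.5686  55.3601 -44.6573] [-0.1268 -0.1526  0.0154]
3353 rim tool ((-0.0037878043949604034, 0.0004302710294723511), (0.05577864125370979, 0.1190463975071907), 89.39224243164062) world ((0.5309044122695923, -0.060552217066287994), (0.11904364079236984, 0.05577892065048218), 37.69263458251953)
```

View pics/w1.png

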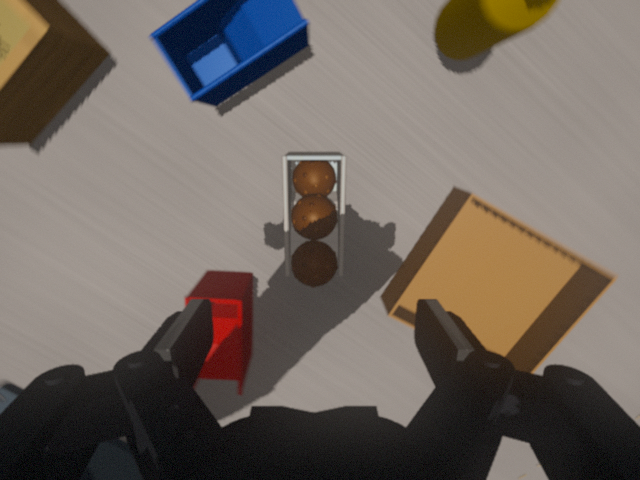

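The wrist view shows the cup centred and aligned at (313,215), with three balls inside and the front ball at (313,263). The bottle, box and red cup are clear of the fingers. I'm descending and gripping.

apply_moves:
  steps:
    - [[0.3,0,0,0,0,0,-1],[0.35,0,0,0,0,0,-1],[0.35,0,0,0,0,0,-1],[0.3,0,0,0,0,0,-1],[0.25,0,0,0,0,0,-1],[0.15,0,0,0,0,0,-1],[0.08,0,0,0,0,0,-1],[0,0,0,0,0,0,1],[0,0,0,0,0,0,1],[0,0,0,0,0,0,1],[0,0,0,0,0,0,1],[0,0,0,0,0,0,1]]

```text
time: 2.55
position: [0.5345, -0.0579, 0.031]
tcp_rot: [[0.002, 0.794, 0.608], [0.0, 0.608, -0.794], [-1.0, 0.001, 0.001]]
force: [-2.4, 0.7, 6.8]
gripper_width: 0.0525
```

apply_moves:
  steps:
    - [[0,0,0,0,0,0,1],[0,0,0,0,0,0,1],[0,0,0,0,0,0,1],[0,0,0,0,0,0,1]]

```text
time: 2.95
position: [0.5344, -0.058, 0.0311]
tcp_rot: [[0.001, 0.794, 0.608], [0.0, 0.608, -0.794], [-1.0, 0.001, 0.001]]
force: [-2.1, 1.0, 7.5]
gripper_width: 0.0524
```

apply_moves:
  steps:
    - [[-0.03,0,0,0,0,0,1],[-0.07,0,0,0,0,0,1],[-0.13,0,0,0,0,0,1],[-0.15,0,0,0,0,0,1],[-0.15,0,0,0,0,0,1],[-0.12,0,0,0,0,0,1],[-0.05,0,0,0,0,0,1],[0,0,0,0,0,0,1],[0,0,0,0,0,0,1],[0,0,0,0,0,0,1]]

```text
time: 3.95
position: [0.5335, -0.0579, 0.0993]
tcp_rot: [[-0.001, 0.794, 0.607], [0.0, 0.607, -0.794], [-1.0, -0.001, -0.001]]
force: [-0.2, 0.1, -3.5]
gripper_width: 0.0524
```

```bash
cat > f.py <<'E'
from h import *
np.set_printoptions(precision=4,suppress=True)
s=ctrl.state();print(s['time'],s['position'],s['force'],s['wrist_torque'],s['qpos'])
E
cat > plan.py <<'E'
from h import *
np.set_printoptions(precision=4,suppress=True)
# target: cup yaw 99 deg, lip 40 mm inside near (+y) wall on box axis
s=ctrl.state();b=np.radians(9.);ux=np.array([np.cos(b),np.sin(b)]);uy=np.array([-np.sin(b),np.cos(b)])
box=np.array([.580,-.266]);lip=box+uy*(.087-.040);tcp=lip+uy*.055
R=s['tcp_rot'];d=np.r_[tcp,0]-s['position'];d[2]=0
print('tcp target',tcp,'lip',lip,'delta tool',R.T@d,'yaw now',np.degrees(np.arctan2(R[1,1],R[0,1])))
E
python3 f.py;python3 plan.py
```

```text
3.95 [ 0.5335 -0.0579  0.0993] [-0.2439  0.1353 -3.4812] [ 0.0236 -0.0019 -0.0095] [ -7.2254  29.3315  12.4396 111.2846  -9.3641  40.4139 -41.775 ]
tcp target [ 0.564  -0.1653] lip [ 0.5726 -0.2196] delta tool [-0.     -0.041   0.1038] yaw now 37.400775344355424
```

Weight lifted is about 3.5 N, which is the cup plus three balls. I'm turning it so it pours along the box's long side, then moving over.

apply_moves:
  steps:
    - [[0,0,0,-0.06,0,0,1],[0,0,0,-0.1,0,0,1],[0,0,0,-0.13,0,0,1],[0,0,0,-0.13,0,0,1],[0,0,0,-0.13,0,0,1],[0,0,0,-0.13,0,0,1],[0,0,0,-0.13,0,0,1],[0,0,0,-0.13,0,0,1],[0,0,0,-0.13,0,0,1],[0,0,0,-0.13,0,0,1],[0,0,0,-0.1,0,0,1],[0,0,0,-0.06,0,0,1]]

```text
time: 5.15
position: [0.5336, -0.0582, 0.0993]
tcp_rot: [[-0.001, -0.152, 0.988], [0.0, 0.988, 0.152], [-1.0, 0.0, -0.001]]
force: [0.2, 0.1, -3.7]
gripper_width: 0.0524
```

apply_moves:
  steps:
    - [[0,-0.04,0.005,0,0,0,1],[0,-0.08,0.01,0,0,0,1],[0,-0.12,0.015,0,0,0,1],[0,-0.16,0.02,0,0,0,1],[0,-0.16,0.02,0,0,0,1],[0,-0.16,0.02,0,0,0,1],[0,-0.14,0.02,0,0,0,1],[0,-0.11,0.015,0,0,0,1],[0,-0.08,0.01,0,0,0,1],[0,-0.04,0.005,0,0,0,1],[0,-0.02,0,0,0,0,1],[0,0,0,0,0,0,1]]

```text
time: 6.35
position: [0.5644, -0.1653, 0.1]
tcp_rot: [[-0.0, -0.15, 0.989], [0.0, 0.989, 0.15], [-1.0, 0.0, -0.0]]
force: [-0.5, -0.5, -4.3]
gripper_width: 0.0523
```

```bash
python3 f.py;python3 plan.py; python3 -c "
from h import *
shot('side','d2');a=cv2.imread('pics/d2.png')[100:280,200:440];cv2.imwrite('pics/d2c.png',cv2.resize(a,(720,540),interpolation=2))"
```

```text
6.35 [ 0.5644 -0.1653  0.1   ] [-0.4954 -0.4612 -4.3465] [-0.0146  0.0032 -0.0033] [ 15.4509  32.1492  -5.6673 103.3017   4.2589  44.7653  16.2341]
tcp target [ 0.564  -0.1653] lip [ 0.5726 -0.2196] delta tool [ 0.      0.0001 -0.0003] yaw now 98.61302980380142
```

View pics/d2c.png

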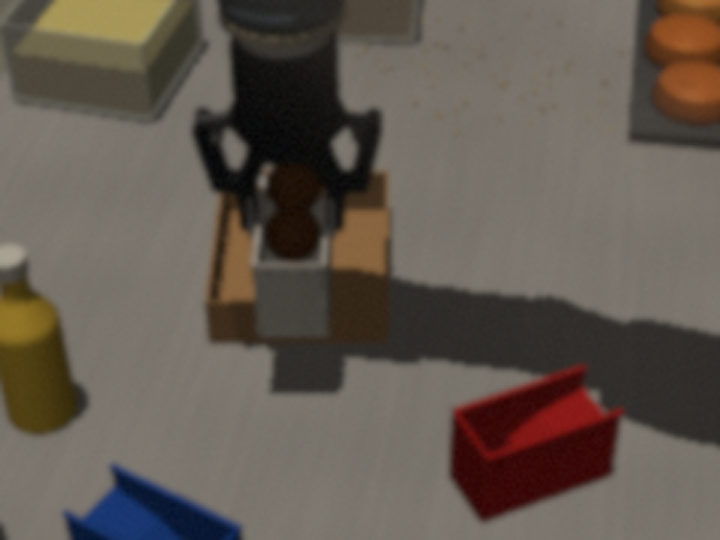

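The side view shows the cup over the near wall of the box at about crop (290,270), with the balls still in and the box empty. Next I lower it a little, tilt it to 9° about the lip, and take baseline weights.

apply_moves:
  steps:
    - [[0.02,0,0,0,0,0,1],[0.03,0,0,0,0,0,1],[0.03,0,0,0,0,0,1],[0.02,0,0,0,0,0,1],[-0.0096,0.0031,0,0,0,0.0222,1],[-0.0192,0.0062,0,0,0,0.0444,1],[-0.0192,0.0062,0,0,0,0.0444,1],[-0.0096,0.0031,0,0,0,0.0222,1],[-0.0096,0.0031,0,0,0,0.0222,1],[-0.0096,0.0031,0,0,0,0.0222,1],[0,0,0,0,0,0,1],[0,0,0,0,0,0,1]]

```text
time: 7.6
position: [0.5641, -0.1636, 0.0977]
tcp_rot: [[-0.021, -0.148, 0.989], [0.137, 0.979, 0.149], [-0.99, 0.139, -0.0]]
force: [-0.4, -0.8, -4.1]
gripper_width: 0.0523
```

```bash
cat > w.py <<'E'
from h import *
np.set_printoptions(precision=3,suppress=True)
F=[]
for i in range(8):
    ctrl.read_camera('side'); s=ctrl.state(); F.append(np.r_[s['force'],s['wrist_torque']])
F=np.array(F);R=s['tcp_rot'];print(s['time'],s['position'],'F',F.mean(0),'fz sd',F[:,2].std(),'tilt',np.degrees(np.arcsin(R[2,1])))
print(F[:,2])
E
python3 w.py
```

```text
8.0 [ 0.564 -0.163  0.098] F [-0.01   0.105 -4.073 -0.275 -0.036  0.003] fz sd 0.5256505270256644 tilt 7.988704428310303
[-4.481 -4.173 -4.386 -4.081 -3.445 -3.061 -4.787 -4.169]
```

apply_moves:
  steps:
    - [[-0.0096,0.0031,0,0,0,0.0222,1],[-0.0096,0.0031,0,0,0,0.0222,1],[-0.0096,0.0031,0,0,0,0.0222,1],[-0.0096,0.0031,0,0,0,0.0222,1],[-0.0096,0.0031,0,0,0,0.0222,1],[-0.0096,0.0031,0,0,0,0.0222,1],[-0.0096,0.0031,0,0,0,0.0222,1],[-0.0096,0.0031,0,0,0,0.0222,1],[-0.0096,0.0031,0,0,0,0.0222,1],[0,0,0,0,0,0,1],[0,0,0,0,0,0,1],[0,0,0,0,0,0,1]]

```text
time: 9.2
position: [0.564, -0.1624, 0.1068]
tcp_rot: [[-0.044, -0.143, 0.989], [0.289, 0.946, 0.15], [-0.956, 0.292, 0.0]]
force: [0.2, 0.8, -3.7]
gripper_width: 0.0524
```

```bash
python3 w.py; python3 -c "
from h import *
shot('side','d3');a=cv2.imread('pics/d3.png')[130:230,240:360];b=shot('scene','s3');b=cv2.imread('pics/s3.png')[140:280,150:318];cv2.imwrite('pics/d3c.png',np.hstack([cv2.resize(x,(400,333),interpolation=2) for x in (a,b)]))"
```

```text
9.6 [ 0.564 -0.163  0.107] F [-0.033  0.071 -3.386 -0.569 -0.067  0.005] fz sd 0.5610507528478768 tilt 16.974244613633715
[-4.215 -3.494 -3.459 -2.688 -4.113 -3.497 -2.561 -3.063]
```

View pics/d3c.png

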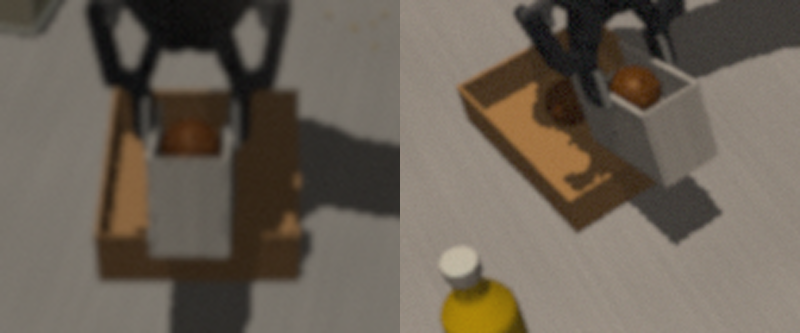

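The scene view shows the first ball in the box at crop (565,100). The weight fell from 4.07 to 3.39 N. I'm continuing slowly.

apply_moves:
  steps:
    - [[-0.0096,0.0031,0,0,0,0.0222,1],[-0.0096,0.0031,0,0,0,0.0222,1],[-0.0096,0.0031,0,0,0,0.0222,1],[-0.0096,0.0031,0,0,0,0.0222,1],[-0.0096,0.0031,0,0,0,0.0222,1],[-0.0096,0.0031,0,0,0,0.0222,1],[-0.0096,0.0031,0,0,0,0.0222,1],[-0.0096,0.0031,0,0,0,0.0222,1],[-0.0096,0.0031,0,0,0,0.0222,1],[-0.0096,0.0031,0,0,0,0.0222,1],[-0.0096,0.0031,0,0,0,0.0222,1],[0,0,0,0,0,0,1]]

```text
time: 10.9
position: [0.564, -0.1642, 0.1175]
tcp_rot: [[-0.07, -0.131, 0.989], [0.464, 0.873, 0.148], [-0.883, 0.47, -0.0]]
force: [-0.1, 0.1, -2.6]
gripper_width: 0.0527
```

```bash
python3 w.py
```

```text
11.3 [ 0.564 -0.163  0.118] F [ 0.19  -0.064 -3.6   -0.929 -0.123 -0.001] fz sd 0.4111103332047225 tilt 27.961411357128313
[-4.303 -3.409 -3.57  -2.76  -3.872 -3.782 -3.514 -3.594]
```

Two balls are still in the cup at 28°. I'll tilt on to about 34°, then pause.

apply_moves:
  steps:
    - [[-0.0096,0.0031,0,0,0,0.0222,1],[-0.0096,0.0031,0,0,0,0.0222,1],[-0.0096,0.0031,0,0,0,0.0222,1],[-0.0096,0.0031,0,0,0,0.0222,1],[-0.0096,0.0031,0,0,0,0.0222,1],[-0.0096,0.0031,0,0,0,0.0222,1],[0,0,0,0,0,0,1],[0,0,0,0,0,0,1],[0,0,0,0,0,0,1],[0,0,0,0,0,0,1]]

```text
time: 12.3
position: [0.5644, -0.1645, 0.1239]
tcp_rot: [[-0.084, -0.125, 0.989], [0.552, 0.82, 0.15], [-0.829, 0.559, 0.0]]
force: [-1.0, 0.1, -4.1]
gripper_width: 0.0522
```

```bash
python3 w.py;python3 w.py; python3 -c "
from h import *
shot('side','d4');a=cv2.imread('pics/d4.png')[130:230,240:360];b=shot('scene','s4');b=cv2.imread('pics/s4.png')[140:280,150:318];cv2.imwrite('pics/d4c.png',np.hstack([cv2.resize(x,(400,333),interpolation=2) for x in (a,b)]))"
```

```text
12.7 [ 0.564 -0.165  0.124] F [-0.109 -0.097 -2.913 -1.043 -0.147 -0.007] fz sd 0.4395420198073035 tilt 33.960453254121504
[-3.524 -3.427 -3.15  -2.465 -2.676 -2.167 -2.815 -3.083]
13.1 [ 0.564 -0.165  0.124] F [ 0.412 -0.148 -2.853 -1.032 -0.154  0.006] fz sd 0.5482770552930153 tilt 33.96420904859655
[-3.192 -2.814 -2.439 -3.598 -2.585 -1.775 -3.399 -3.023]
```

View pics/d4c.png

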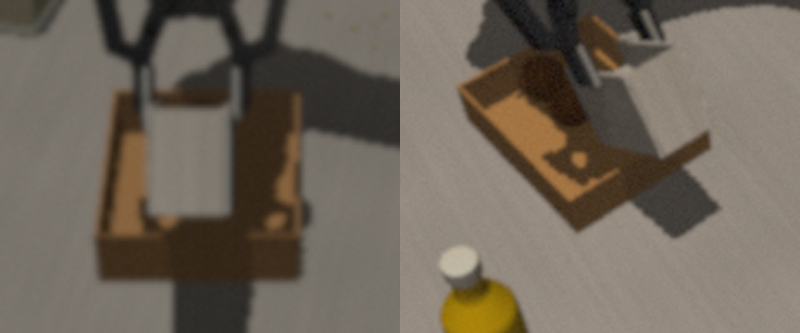

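Weight is now 2.88 N, about 1.2 N below the start, so two balls are out; the scene view shows two in the box around crop (555,90). I'm bringing the cup upright.

apply_moves:
  steps:
    - [[0.0096,-0.0031,0,0,0,-0.0222,1],[0.0192,-0.0062,0,0,0,-0.0444,1],[0.029,-0.009,0,0,0,-0.0667,1],[0.038,-0.012,0,0,0,-0.0889,1],[0.038,-0.012,0,0,0,-0.0889,1],[0.038,-0.012,0,0,0,-0.0889,1],[0.038,-0.012,0,0,0,-0.0889,1],[0.038,-0.012,0,0,0,-0.0889,1],[0.038,-0.012,0,0,0,-0.0889,1],[0.029,-0.009,0,0,0,-0.0667,1],[0.0096,-0.0031,0,0,0,-0.0222,1],[-0.05,0,0,0,0,0,1]]

```text
time: 14.4
position: [0.5638, -0.1624, 0.0952]
tcp_rot: [[-0.001, -0.152, 0.988], [-0.0, 0.988, 0.152], [-1.0, 0.0, -0.001]]
force: [0.0, -0.4, -3.3]
gripper_width: 0.0522
```

apply_moves:
  steps:
    - [[-0.08,0,0,0,0,0,1],[-0.05,0,0,0,0,0,1],[0,0,0,0,0,0,1]]

```text
time: 14.7
position: [0.5648, -0.1652, 0.1095]
tcp_rot: [[0.002, -0.148, 0.989], [-0.001, 0.989, 0.148], [-1.0, -0.001, 0.002]]
force: [-0.2, 0.8, -2.9]
gripper_width: 0.0523
```

```bash
python3 w.py; python3 w.py; python3 f.py
```

```text
15.1 [ 0.564 -0.164  0.108] F [ 0.032  0.259 -2.91  -0.051  0.002 -0.001] fz sd 0.4880055783605542 tilt -0.02196210059926078
[-2.661 -2.215 -3.063 -3.625 -2.739 -3.155 -3.518 -2.304]
15.5 [ 0.564 -0.164  0.108] F [ 0.263 -0.042 -2.731 -0.017 -0.014  0.006] fz sd 0.43880277500713877 tilt -0.03606016564501641
[-3.059 -2.343 -3.568 -2.977 -2.368 -2.665 -2.761 -2.111]
15.5 [ 0.5642 -0.164   0.1082] [-0.4342 -0.8252 -2.1115] [-0.0732 -0.0405  0.0203] [ 15.3092  31.515   -5.6675 102.9376   4.1821  45.7388  16.1522]
```

Upright, and the weight agrees with one ball left (about 2.8 N). I'm moving back and setting it down.

apply_moves:
  steps:
    - [[0,0.05,0,0,0,0,1],[0,0.1,0,0,0,0,1],[0,0.15,0,0,0,0,1],[0,0.18,0,0,0,0,1],[0,0.18,0,0,0,0,1],[0,0.18,0,0,0,0,1],[0,0.18,0,0,0,0,1],[0,0.14,0,0,0,0,1],[0,0.09,0,0,0,0,1],[0,0.04,0,0,0,0,1],[0,0,0,0,0,0,1],[0,0,0,0,0,0,1]]

```text
time: 16.7
position: [0.545, -0.0373, 0.1082]
tcp_rot: [[0.0, -0.149, 0.989], [-0.001, 0.989, 0.149], [-1.0, -0.001, -0.0]]
force: [-0.2, 0.1, -3.2]
gripper_width: 0.0519
```

apply_moves:
  steps:
    - [[0.05,0,0,0,0,0,1],[0.1,0,0,0,0,0,1],[0.14,0,0,0,0,0,1],[0.14,0,0,0,0,0,1],[0.12,0,0,0,0,0,1],[0.08,0,0,0,0,0,1],[0.05,0,0,0,0,0,1],[0.03,0,0,0,0,0,1],[0.02,0,0,0,0,0,1],[0,0,0,0,0,0,1],[0,0,0,0,0,0,1]]

```text
time: 17.8
position: [0.5452, -0.0365, 0.0355]
tcp_rot: [[0.001, -0.15, 0.989], [-0.001, 0.989, 0.15], [-1.0, -0.001, 0.001]]
force: [0.0, -0.7, -3.6]
gripper_width: 0.0523
```

```bash
python3 w.py
```

```text
18.2 [ 0.545 -0.037  0.035] F [-0.302 -0.104 -3.146 -0.047  0.003  0.012] fz sd 0.3440695506126202 tilt -0.036887408011658275
[-2.915 -2.968 -3.529 -3.324 -2.478 -3.077 -3.264 -3.614]
```

apply_moves:
  steps:
    - [[0.015,0,0,0,0,0,1],[0.01,0,0,0,0,0,1],[0.01,0,0,0,0,0,1],[0.005,0,0,0,0,0,1],[0,0,0,0,0,0,1],[0,0,0,0,0,0,1]]

```text
time: 18.8
position: [0.5448, -0.0366, 0.0312]
tcp_rot: [[-0.0, -0.149, 0.989], [-0.001, 0.989, 0.149], [-1.0, -0.001, -0.0]]
force: [-0.7, -1.6, -1.8]
gripper_width: 0.0524
```

```bash
python3 w.py
```

```text
19.2 [ 0.545 -0.037  0.031] F [-0.68  -0.229 -1.855 -0.068  0.129  0.012] fz sd 0.7065883369079793 tilt -0.03533249951019932
[-2.545 -2.778 -1.737 -2.221 -0.695 -1.702 -0.875 -2.292]
```

Contact is starting. I'll lower another 0.7 mm, then open and retreat.

apply_moves:
  steps:
    - [[0.004,0,0,0,0,0,1],[0.003,0,0,0,0,0,1],[0,0,0,0,0,0,1],[0,0,0,0,0,0,0.5],[0,0,0,0,0,0,0],[0,0,0,0,0,0,-0.5],[0,0,0,0,0,0,-1],[0,0,0,0,0,0,-1],[0,0,0,0,0,0,-1],[0,0,0,0,0,0,-1],[0,0,0,0,0,0,-1],[0,0,0,0,0,0,-1]]

```text
time: 20.4
position: [0.5449, -0.0366, 0.0304]
tcp_rot: [[0.0, -0.149, 0.989], [-0.001, 0.989, 0.149], [-1.0, -0.001, -0.0]]
force: [0.7, 0.1, -0.2]
gripper_width: 0.0853
```

apply_moves:
  steps:
    - [[-0.05,0,0,0,0,0,-1],[-0.1,0,0,0,0,0,-1],[-0.2,0,0,0,0,0,-1],[-0.3,0,0,0,0,0,-1],[-0.3,0,0,0,0,0,-1],[-0.3,0,0,0,0,0,-1],[-0.3,0,0,0,0,0,-1],[-0.2,0,0,0,0,0,-1],[-0.1,0,0,0,0,0,-1],[0,0,0,0,0,0,-1],[0,0,0,0,0,0,-1]]

```text
time: 21.5
position: [0.5444, -0.0365, 0.2149]
tcp_rot: [[-0.001, -0.15, 0.989], [-0.001, 0.989, 0.15], [-1.0, -0.001, -0.001]]
force: [0.7, -0.0, 0.4]
gripper_width: 0.0856
```

```bash
python3 -c "
from h import *
shot('side','d5');a=cv2.imread('pics/d5.png')[140:280,200:368];shot('wrist','w5');b=cv2.imread('pics/w5.png');cv2.imwrite('pics/d5c.png',np.hstack([cv2.resize(x,(400,333),interpolation=2) for x in (a,b)]))
print(ctrl.state()['time'],ctrl.state()['force'])"
```

```text
21.6 [0.01915308 0.37966227 0.41611115]
```

View pics/d5c.png

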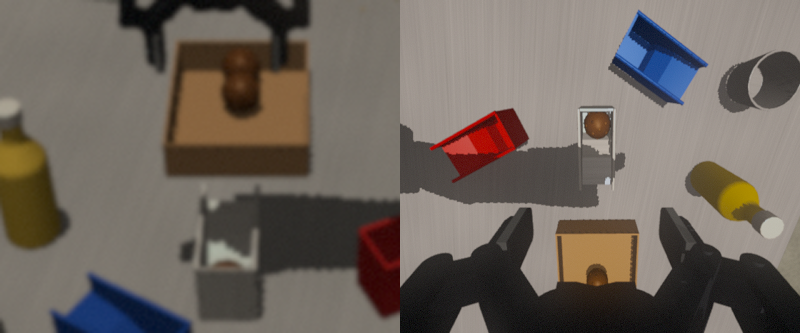

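The side crop shows two falafel in the box at (240,70) and (240,92). The wrist crop shows the cup upright on the counter, clear of the box, with one falafel at its back end at (597,125).

```bash
python3 -c "
from station import ctrl
print(ctrl.sign_off())"
```

```text
the job is handed in; nothing more can be done
None
```

The job is done and handed in at about 21.6 s of the 58 s allowed. I tipped the aluminium cup over the kraft box until two falafel had rolled in. I then brought it upright with the third inside, set it on the counter clear of the box and let go.

- **Weight:** about 4.1 N before pouring, 3.4–3.6 N after the first ball, 2.9 N after the second and about 2.8 N upright. The loss of about 1.2 N is more than the 0.98 N two balls should give. Single readings scatter by about 0.5 N, so I confirmed it with the pictures.
- **Last pictures:** two falafel in the box, and one at the back of the upright cup. The gripper was open and well above everything.
- **Checks:** none failed. Setting down took two small extra lowerings before the cup touched the counter.

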